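Hold the idler gear in mesh with a spring balance

ROBOT

A 6-joint arm with a two-finger parallel gripper is mounted at the origin on a cart in front of the work surface, level with it; the furniture and walls round the work are solid. World frame = base frame: x ahead of the robot, y to its left, z up, the work surface at z = 0. Lengths are in mm, angles in rad, forces in N, time in s.
With the tool pointing down it reaches from about 225 to 725 mm from the base axis. Payload 3.1 kg.
Tool frame: the origin (TCP) lies at the very end of the fingers, on their centre line; the grasp point (between the pads) lies 19 mm behind it (r.grip_depth is the distance from the TCP to the grasp point, in mm); z points along the fingers, y is the direction in which the jaws open and shut (so a half turn about z gives the same grasp; the last joint's range is limited). The gripper opens to 85 mm and grips with 20 to 120 N. Pads are 22 mm wide; open, the fingers measure 114 mm over their backs; the gripper's body (76 mm by 85 mm) begins 54 mm behind the grasp point. The pads swing forward as they close: fully open they stand 13 mm farther back than shut.
Start: joints at [-1.358, 0.048, 0.099, 1.622, 0, 1.443], TCP at [175.461, -494.804, 231.312] pointing down, gripper open.
Joint ranges: [-2.91, 2.91], [-0.99, 1.94], [-1.21, 1.42], [-2.12, 2.29], [-1.49, 1.47], [-3.14, 3.14]. Speed limits (rad/s): [2.79, 2.79, 3.14, 3.14, 3.14, 3.14].

INTERFACE

Orientations are given as [roll, pitch, yaw] about the fixed x, y, z axes, in that order (R = Rz(yaw) Ry(pitch) Rx(roll)).
In Python, from workcell import r, camera, get_calibration gives the robot as it stands.
- The arm moves only by the shell command python3 -m handwheel 'ROWS'. ROWS is JSON, a list of rows, each an object with "delta_pos": the shift along the tool's x, y, z in m, a list of three; "delta_rot": the turn, a rotation vector about the tool's x, y, z in degrees, a list of three; "grip": the finger opening in m, from 0 to 0.0854. A call has 1 to 12 rows; each row is the pose to reach, as a shift and turn from the pose commanded when the call began, along the tool's axes at that moment; what a row does not reach only later rows make up. A row lasts 1/8 s, in which the tool goes at most 62.5 mm and 10.7 degrees, less where a joint would pass 70% of its speed; a pose out of reach is approached as far as the arm can. A call with a gripper value outside its range is refused whole. The fingers move at their own pace and stop on an object; the grip force is fixed at half the most. Time passes only in rows, so rows that repeat a pose let the fingers close. It gives the time, the measured TCP pose, the force and the opening at its end, in the units of the state.
- r.get_state(): the state, without advancing time (a new reading comes with each control period).
- camera(name): name is "scene" or "top" or "wrist"; returns the picture (400x640x3 uint8, red, green, blue); there is no depth.
- get_calibration(name): a dict with "intrinsics" (3x3 intrinsics, pixels), "R" (3x3) and "t" (3): a world point X has camera coordinates R X + t; the wrist camera has in their place "mount" (4x4, takes a point from camera to tool coordinates, whose origin is the TCP and whose axes are the flange's). Camera axes: x right, y down, z forward; pixel columns grow to the right and rows downward; lengths in mm; the calibration is good to about 2 mm. A picture is of the moment at which its call begins: read the wrist's pose just before it. get_calibration takes no time and is no camera call.
- r.job_done(): hands the job in, once; it reports no verdict.
The state is a dict: "time_s": time; "joint_pos": joint angles; "qd": joint speeds; "effort": joint torques, N m; "eef_pos": TCP position; "tcp_rot": TCP orientation; "contact_force": force on the tool from outside, world axes, zero at the start; "moment": the same for the moment, N m; "gripper_width": finger opening in mm.
Only numpy, scipy, OpenCV 4.12 (cv2) and the standard library are available. Lean on these libraries where they do the work, as an engineer would, in place of code of your own. Each camera call takes 0.05 s, during which the arm holds its last target. There are 200 camera calls.

TASK

Hook the eye of the spring balance over the stud at the end of the swing arm and pull level and square to the arm, so that the idler gear comes fully into mesh with the drive gear and the broad ring on the balance's rod has just come fully out of the tube; never pull on to the end of its scale. Finish while holding it there, steady, clear of the bench, so that I can tighten the arm's clamp screw, and leave the other things on the bench where they are.

Things in the scene. Friction and masses are not known exactly. Their poses are not given: they have to be found in the camera images.
- balance_grip (a point): Middle of the black handle (70 mm long, 26 wide, 28 tall) of a tubular spring balance, 240 mm long, 0.27 kg, lying flat on the bench at the start: this point is then 14 mm up. x runs along the tool from handle to eye, z up as it lies. A small hanging ring sticks out behind the handle to x -61 mm.
- balance_mouth (a point): Mouth of the balance's tube, where the rod comes out: centre of the end face of the dark collar (27 mm diameter), 117 mm from balance_grip along x. Between handle and collar is an aluminium tube (23 mm diameter).
- balance_eye (a point): Centre of the steel eye at the end of the 10 mm thick rod: 150 mm from balance_grip along x with the rod fully in, more by as much as the rod is out. The eye lies flat (its hole's axis is z): 28 mm inside, 40 mm outside, wire 6 mm thick.
- balance_rod (a joint): How far the rod is out of the tube, m: 0 fully in (as it starts), 0.060 end of scale. An inner spring draws it in with about 1.2 N plus 0.3 N per mm (13 N at the mark). Thin dark lines mark 10, 20, 30 and 50 mm; the 4 mm broad raised ring, hidden in the tube at first, has just come fully out of the mouth at 0.040.
- pull_stud (a point): Upright steel stud at the free end of the swing arm (a bar 24 mm wide, top 26 mm above the bench). The point is half-way up its 10 mm thick neck, 40 mm above the bench; neck free from 29 to 50 mm, between a foot washer (18 mm) and a head (15 mm diameter, top at 56.5). x points along the arm to its pivot, 140 mm away, z up; a pull to -y swings the idler gear into mesh.
- idler_arm (a joint): Swing of the arm about its upright pivot, rad: 0 swung right away, 0.25 idler gear fully in mesh with the drive gear (a stop). It starts out of mesh, swings with light friction and stays where it is left.
- gear_plate: Grey plate 210 x 140 x 12 mm screwed to the bench; origin under its centre, z up. It carries the fixed drive gear (52 mm diameter, at x 10, y -14 mm, top 46 mm above the bench) and the swing arm (pivot at x 80, y 30 mm; idler gear 44 mm diameter half-way along it, top 50 mm above the bench). In mesh the arm lies along the plate's -x and the pull along its -y.
- stud_in_mesh (a point): Where the middle of the stud's neck stands when the gears are in mesh: x -60, y 30, z 40 mm in the plate's frame; its axes are the plate's.
- pinion_a: Bystander: a helical pinion, 45 mm diameter, 42 mm tall, standing on its hub; origin under its centre.
- pinion_b: Bystander: another such pinion.
- oil_bottle: Bystander: small upright oil bottle with a spout, 48 mm diameter, 161 mm tall; origin under its centre.
- spare_bearing: Bystander: ball bearing 52 mm diameter, 15 mm thick, lying flat; origin under its centre.

How it is judged:
By the outcome, as a careful person would: the job done as asked, in the order asked, and still so for the second after the job is handed in, while the arm keeps its last pose, push and grip.
It also fails if it takes over 48 s, if anything falls off the work surface, if the arm or the gripper's body presses on something with over 40 N, if the wrist force passes 120 N, or if a joint passes its speed limit or range.

## Working session

There is one attempt and no reset: what is moved stays moved. The work goes in short steps, Python scripts to look and compute and a shell command to move; the robot and the scene stay as the last step left them, time stands still between calls to the robot, and variables do not carry over. Pictures are saved under pics/ and viewed, about 8 in all and at most 12, crops included, and the job is handed in when it is done.

```bash
mkdir -p pics; ls
python3 - <<'E'
from workcell import r,camera,get_calibration
import cv2
print(r.get_state())
for n in ["top","scene"]:
    im=camera(n); cv2.imwrite(f"pics/{n}0.png",im[:,:,::-1]); c=get_calibration(n); print(n,c)
print(get_calibration("wrist"))
E
```

```text
pics
{'time_s': 0.0, 'joint_pos': array([-1.35778415e+00,  4.87481187e-02,  9.75556221e-02,  1.62198831e+00,
        9.08658516e-06,  1.44302095e+00]), 'qd': array([-9.75472316e-04, -3.06098309e-05, -4.40417041e-04,  8.75462971e-04,
        1.75414329e-04,  8.43767694e-04]), 'effort': array([ 3.53596479e-04, -3.38786101e+01,  3.20013213e+01,  2.02120130e-02,
       -1.15506718e-04,  6.97773828e-06]), 'eef_pos': array([ 175.34128216, -494.19586965,  230.097363  ]), 'tcp_rot': array([-3.13922877e+00, -3.12861402e-04,  3.40787169e-01]), 'contact_force': array([-0.20212352,  0.09509534,  0.30779004]), 'moment': array([-0.00773012, -0.04151922, -0.04196952]), 'gripper_width': 85.18394782723624}
top {'intrinsics': array([[413.27669324,   0.        , 317.66739966],
       [  0.        , 413.27669324, 198.2448416 ],
       [  0.        ,   0.        ,   1.        ]]), 'R': array([[-0.02143295, -0.99975691, -0.00517143],
       [-0.98477937,  0.02200369, -0.17241063],
       [ 0.17248251,  0.00139744, -0.98501159]]), 't': array([  2.81780933, 560.30054158, 960.58692414])}
scene {'intrinsics':
[... 183 characters left out ...]
0.57762605,  0.02068207],
       [-0.32947837,  0.43547408, -0.83773882],
       [ 0.47489326, -0.69044223, -0.54567933]]), 't': array([439.9041604 , 215.26142071, 881.73180124])}
{'intrinsics': array([[313.43665895,   0.        , 320.11206836],
       [  0.        , 313.43665895, 199.15648765],
       [  0.        ,   0.        ,   1.        ]]), 'mount': array([[ 4.64288853e-04, -9.64727268e-01, -2.63250989e-01,
         6.66783734e+01],
       [ 9.99999102e-01,  1.16945913e-04,  1.33510429e-03,
         7.05108815e-01],
       [-1.25722539e-03, -2.63251373e-01,  9.64726456e-01,
        -1.41779613e+02],
       [ 0.00000000e+00,  0.00000000e+00,  0.00000000e+00,
         1.00000000e+00]])}
```

View pics/top0.png

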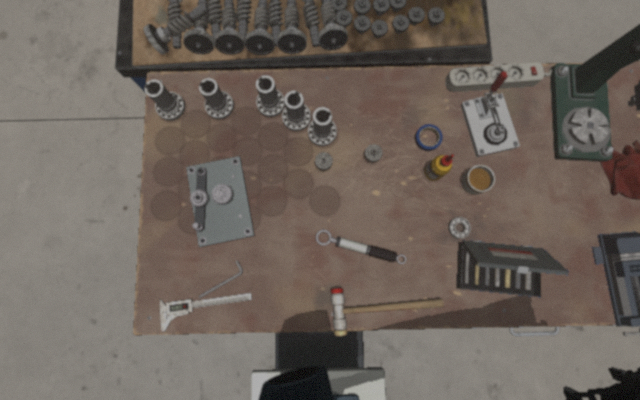

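View pics/scene0.png

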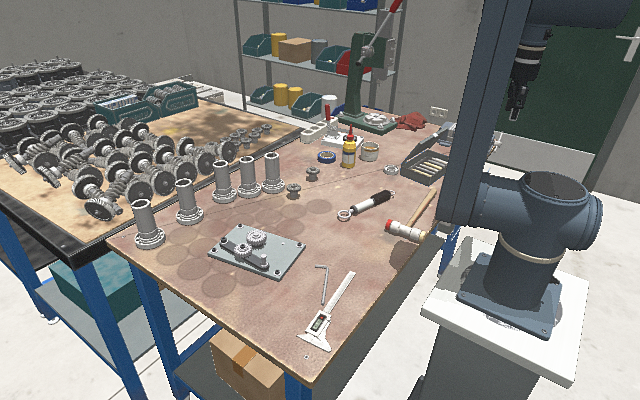

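The top view shows the balance with its eye at about (323,238) and its handle at (383,254). The gear plate is at (219,200), with the arm on its left side and the stud at either (197,233) or (197,172). I'll enlarge the relevant area.

```bash
cat > h.py <<'E'
import numpy as np, cv2
from workcell import r,camera,get_calibration
from scipy.spatial.transform import Rotation as Ro
def cam(n,st=None):
    c=get_calibration(n); K=c['intrinsics']
    if n!='wrist': return K,c['R'],c['t']
    T=np.eye(4);T[:3,:3]=Ro.from_euler('xyz',st['tcp_rot']).as_matrix();T[:3,3]=st['eef_pos']
    W=np.linalg.inv(T@c['mount']); return K,W[:3,:3],W[:3,3]
def back(c,uv,z):
    K,R,t=c; d=R.T@np.linalg.solve(K,[*uv,1]); o=-R.T@t
    return o+d*(z-o[2])/d[2]
def proj(c,X):
    K,R,t=c; p=K@(R@np.asarray(X,float)+t); return p[:2]/p[2]
E
python3 - <<'E'
from h import *
im=cv2.imread('pics/top0.png')
cv2.imwrite('pics/crop1.png',cv2.resize(im[148:273,180:412],None,fx=3.4,fy=3.4,interpolation=cv2.INTER_CUBIC))
c=cam('top')
for n,uv,z in [('eye',(323,238),14),('ring',(402,259),14),('handle',(382,253),14),('p1',(197,233),50),('p2',(197,172),50),('c1',(187,168),12),('c2',(237,157),12),('c3',(254,237),12),('c4',(203,246),12)]: print(n,back(c,uv,z).round(1))
E
```

```text
eye [465.7 -20.5  14. ]
ring [ 409.9 -213.7   14. ]
handle [ 425.6 -165.2   14. ]
p1 [481.6 282.8  50. ]
p2 [632.5 287.1  50. ]
c1 [653.  324.6  12. ]
c2 [679.3 196.4  12. ]
c3 [472.1 151.4  12. ]
c4 [452.5 278.1  12. ]
```

View pics/crop1.png

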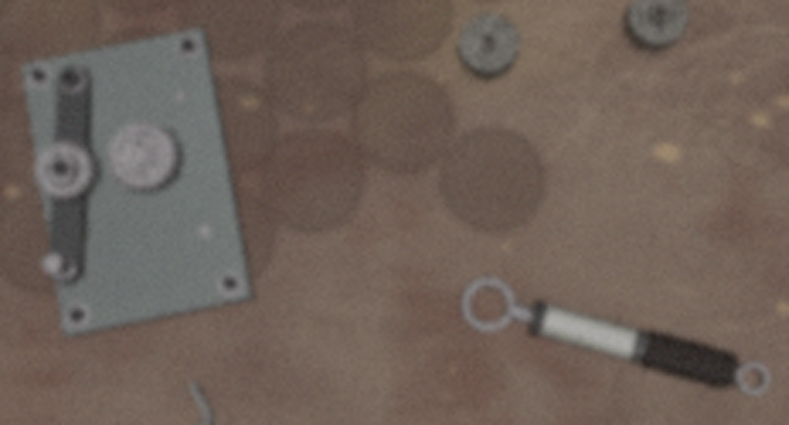

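The crop shows the stud head at crop (53,263), the arm pivot at (70,78), and the plate corners at (22,66), (205,28), (250,296) and (66,335). On the balance, the eye is at (489,305), the collar mouth at (533,320), and the handle runs from (638,345) to (735,372). Next I'll compute the poses.

Run:
```python
from h import *
c=cam('top'); f=lambda u,v:((u+.5)/3.4-.5+180,(v+.5)/3.4-.5+148)
P=[back(c,f(*p),12) for p in [(22,66),(205,28),(250,296),(66,335)]]
L=np.array([[105,70],[105,-70],[-105,-70],[-105,70]])
W=np.array(P)[:,:2]; m=W.mean(0); H=(L.T@(W-m)); th=np.arctan2(H[0,1]-H[1,0],H[0,0]+H[1,1])
R=np.array([[np.cos(th),-np.sin(th)],[np.sin(th),np.cos(th)]])
print('plate',m,np.degrees(th),'resid',(W-m-L@R.T).round(1).tolist())
sm=m+R@[-60,30]; print('stud mesh',sm,'drive expected',m+R@[10,-14],'seen',back(c,f(143,156),46))
pv=m+R@[80,30]; print('pivot exp',pv,'seen',back(c,f(70,78),28)); s=back(c,f(53,263),56)
print('stud now',s,'dist to pivot',np.hypot(*(s[:2]-pv)), 'in plate',R.T@(s[:2]-m))
e,mo,h1,h2=[back(c,f(*p),14)[:2] for p in[(489,305),(533,320),(638,345),(735,372)]]
d=e-h2; d/=np.hypot(*d); print('eye',e,'mouth',mo,'h1',h1,'h2',h2,'yaw',np.degrees(np.arctan2(d[1],d[0])))
print([ (e-x)@d for x in (mo,h1,h2)],'expect 33,115,185'); g=e-150*d; print('grip',g, (h1+h2)/2)
```

```text
plate [566.96960108 239.28709845] 10.484539601894808 resid [[-1.9, -0.3], [-0.8, -0.8], [1.4, 2.2], [1.3, -1.1]]
stud mesh [502.51225229 257.86800766] drive expected [579.35022437 227.34054384] seen [577.71919841 225.98777602  46.        ]
pivot exp [640.17481863 283.343836  ] seen [641.38795526 285.65669078  28.        ]
stud now [500.32003232 285.78784171  56.        ] dist to pivot 139.87613955259414 in plate [-57.07504091  57.85260447]
eye [467.30276398 -21.70173945] mouth [455.67391318 -53.53782598] h1 [ 435.89593023 -129.3274839 ] h2 [ 414.94393997 -198.73068713] yaw 73.52366939033514
[np.float64(33.82696637556307), np.float64(112.1138884066124), np.float64(184.60957387668267)] expect 33,115,185
grip [ 424.75988044 -165.54228679] [ 425.4199351  -164.02908552]
```

```bash
cat >> h.py <<'E'
def pose(pos,yaw,tilt=20):  # tool x along yaw, z down leaned forward by tilt
    return np.array(pos,float),(Ro.from_euler('xyz',[np.pi,0,np.radians(yaw)])*Ro.from_rotvec([0,np.radians(tilt),0]))
def delta(a,b):
    print('delta_pos m',(a[1].inv().apply(b[0]-a[0])/1000).round(4),'delta_rot deg',np.degrees((a[1].inv()*b[1]).as_rotvec()).round(2),'dist',np.linalg.norm(b[0]-a[0]).round(1))
START=(np.array([175.461,-494.804,231.312]),Ro.from_euler('xyz',[np.pi,0,-1.358-1.443+np.pi]))
def after(a,dp,dr): return a[0]+a[1].apply(np.array(dp)*1000), a[1]*Ro.from_rotvec(np.radians(dr))
E
python3 - <<'E'
from h import *
T=pose([429.1,-151.1,7.5],73.5); Pre=(T[0]-90*T[1].apply([0,0,1]),T[1]); print(Pre[0]); delta(START,Pre)
E
```

```text
[ 420.3574928  -180.61420968   92.07233587]
delta_pos m [ 0.3358 -0.2143  0.1392] delta_rot deg [  9.42  18.49 -53.42] dist 422.0
```

```bash
python3 -m handwheel '[{"delta_pos":[0.05,-0.03,-0.02],"delta_rot":[0,0,0],"grip":0.085},{"delta_pos":[0.1,-0.06,-0.02],"delta_rot":[1.5,3,-9],"grip":0.085},{"delta_pos":[0.15,-0.09,-0.02],"delta_rot":[3,6,-18],"grip":0.085},{"delta_pos":[0.2,-0.12,-0.02],"delta_rot":[4.6,9.1,-27],"grip":0.085},{"delta_pos":[0.25,-0.155,-0.02],"delta_rot":[6.2,12.2,-36],"grip":0.085},{"delta_pos":[0.3,-0.19,0],"delta_rot":[7.8,15.3,-45],"grip":0.085},{"delta_pos":[0.336,-0.214,0.04],"delta_rot":[9.42,18.49,-53.42],"grip":0.085},{"delta_pos":[0.336,-0.214,0.09],"delta_rot":[9.42,18.49,-53.42],"grip":0.085},{"delta_pos":[0.336,-0.214,0.139],"delta_rot":[9.42,18.49,-53.42],"grip":0.085},{"delta_pos":[0.336,-0.214,0.139],"delta_rot":[9.42,18.49,-53.42],"grip":0.085},{"delta_pos":[0.336,-0.214,0.139],"delta_rot":[9.42,18.49,-53.42],"grip":0.085}]'
python3 - <<'E'
from h import *
p=after(START,[.336,-.214,.139],[9.42,18.49,-53.42]);st=r.get_state();print(p[0],st['eef_pos'],p[1].as_euler('xyz'),st['tcp_rot'])
im=camera('wrist');cv2.imwrite('pics/w1.png',im[:,:,::-1]);c=cam('wrist',st)
print(proj(c,[425,-165,14]),proj(c,[458,-53,14]))
E
```

```text
time_s: 1.48
eef_pos: [421.2, -181.2, 93.8]
tcp_rot: [3.14, -0.349, 1.283]
contact_force: [0.6, -0.8, 1.0]
gripper_width: 84.8
[ 420.67431143 -180.85745694   92.312     ] [ 421.15609938 -181.23996684   93.7977719 ] [-3.14156527 -0.34903758  1.28281849] [ 3.14014725 -0.34884779  1.28324866]
[317.82661748 220.25289879] [317.75954014  70.38972721]
```

View pics/w1.png

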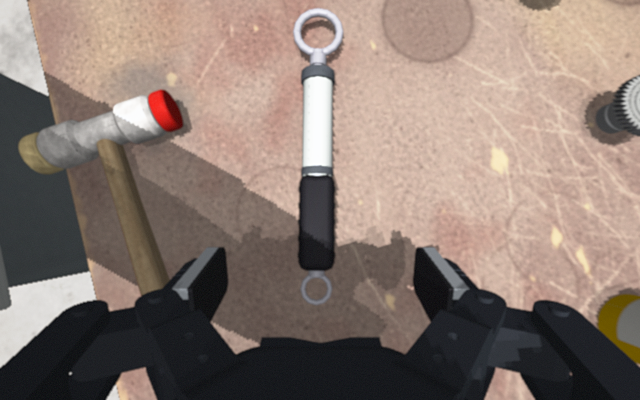

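The wrist view shows the balance centred between the jaws: handle centre about (317,223), mouth about (318,67), both as predicted. I'll advance and then close.

```bash
python3 -m handwheel '[{"delta_pos":[0,0,0.03],"delta_rot":[0,0,0],"grip":0.085},{"delta_pos":[0,0,0.055],"delta_rot":[0,0,0],"grip":0.085},{"delta_pos":[0,0,0.075],"delta_rot":[0,0,0],"grip":0.085},{"delta_pos":[0,0,0.085],"delta_rot":[0,0,0],"grip":0.085},{"delta_pos":[0,0,0.090],"delta_rot":[0,0,0],"grip":0.085},{"delta_pos":[0,0,0.090],"delta_rot":[0,0,0],"grip":0.085},{"delta_pos":[0,0,0.090],"delta_rot":[0,0,0],"grip":0.085}]'
```

```text
time_s: 2.4
eef_pos: [430.0, -152.0, 8.6]
tcp_rot: [3.14, -0.348, 1.283]
contact_force: [-0.3, -0.2, 0.0]
gripper_width: 85.1
```

```bash
python3 -m handwheel '[{"delta_pos":[0,0,0.001],"delta_rot":[0,0,0],"grip":0.04},{"delta_pos":[0,0,0.001],"delta_rot":[0,0,0],"grip":0.02},{"delta_pos":[0,0,0.001],"delta_rot":[0,0,0],"grip":0.0},{"delta_pos":[0,0,0.001],"delta_rot":[0,0,0],"grip":0.0},{"delta_pos":[0,0,0.001],"delta_rot":[0,0,0],"grip":0.0},{"delta_pos":[0,0,0.001],"delta_rot":[0,0,0],"grip":0.0},{"delta_pos":[0,0,0.001],"delta_rot":[0,0,0],"grip":0.0},{"delta_pos":[0,0,0.001],"delta_rot":[0,0,0],"grip":0.0},{"delta_pos":[0,0,0.001],"delta_rot":[0,0,0],"grip":0.0}]'
python3 - <<'E'
from h import *
a=after(START,[.336,-.214,.139],[9.42,18.49,-53.42]); a=after(a,[0,0,.091],[0,0,0]); print(a[0])
# level lift, then eye over stud. grip relative to TCP along d: -14.5 ; eye = TCP + 135.5 d
sn=np.array([500.3,285.8]); yaw=100.5; d=np.array([np.cos(np.radians(yaw)),np.sin(np.radians(yaw))])
for n,z in [('lift',100)]:
    b=pose([*(a[0][:2]),a[0][2]+90],73.5); delta(a,b)
e=sn-d*3; t=e-135.5*d   # eye 3 mm towards pull
hi=pose([*t,100],yaw); print(hi[0]); delta(b,hi); delta(a,hi)
E
```

```text
time_s: 3.52
eef_pos: [429.4, -151.0, 7.0]
tcp_rot: [-3.141, -0.349, 1.283]
contact_force: [-3.4, -0.6, 5.1]
gripper_width: 25.1
[ 429.51083746 -151.01690834    6.79909181]
delta_pos m [ 0.0308 -0.     -0.0846] delta_rot deg [-0.  0.  0.] dist 90.0
[525.53962028 149.6191953  100.        ]
delta_pos m [0.2976 0.0067 0.1049] delta_rot deg [  9.23   0.   -25.37] dist 315.6
delta_pos m [0.3284 0.0067 0.0203] delta_rot deg [  9.23   0.   -25.37] dist 329.1
```

```bash
python3 -m handwheel '[{"delta_pos":[0.005,0,-0.014],"delta_rot":[0,0,0],"grip":0},{"delta_pos":[0.016,0,-0.045],"delta_rot":[0,0,0],"grip":0},{"delta_pos":[0.031,0,-0.085],"delta_rot":[0,0,0],"grip":0},{"delta_pos":[0.05,0,-0.078],"delta_rot":[0.7,0,-2],"grip":0},{"delta_pos":[0.085,0.001,-0.066],"delta_rot":[1.8,0,-5],"grip":0},{"delta_pos":[0.13,0.002,-0.05],"delta_rot":[3.1,0,-8.5],"grip":0},{"delta_pos":[0.18,0.003,-0.032],"delta_rot":[4.7,0,-13],"grip":0},{"delta_pos":[0.23,0.004,-0.014],"delta_rot":[6.2,0,-17],"grip":0},{"delta_pos":[0.275,0.0055,0.001],"delta_rot":[7.6,0,-21],"grip":0},{"delta_pos":[0.31,0.0063,0.014],"delta_rot":[8.7,0,-24],"grip":0},{"delta_pos":[0.3284,0.0067,0.0203],"delta_rot":[9.23,0,-25.37],"grip":0},{"delta_pos":[0.3284,0.0067,0.0203],"delta_rot":[9.23,0,-25.37],"grip":0}]'
python3 - <<'E'
from h import *
st=r.get_state();print(st['eef_pos'],np.degrees(st['tcp_rot']),st['contact_force'])
t=camera('top');w=camera('wrist')
t=cv2.resize(t[165:265,175:325,::-1],None,fx=4,fy=4,interpolation=cv2.INTER_CUBIC); w=w[:,:,::-1][:200,160:480]
o=np.zeros((600,640,3),np.uint8);o[:400,:600]=t;o[400:600,:320]=w;cv2.imwrite('pics/m2.png',o)
cv2.imwrite('pics/w2full.png',w)
E
```

```text
time_s: 5.03
eef_pos: [525.3, 150.5, 99.7]
tcp_rot: [-3.141, -0.349, 1.756]
contact_force: [-0.4, -1.0, -3.7]
gripper_width: 24.7
[525.30942098 150.47279989  99.68994994] [-179.96266844  -19.9677117   100.61125233] [-0.39087681 -1.00107634 -3.67335435]
```

View pics/m2.png

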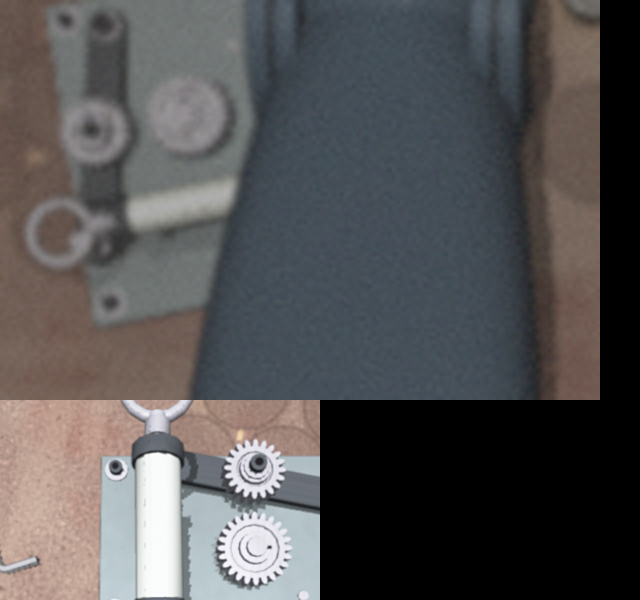

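The mosaic shows the eye centred at (60,233), with the stud head seen through its right part at about (80,242). The wrist inset shows the mouth and rod top clearly. I'll back-project both at their heights.

Run:
```python
from h import *
c=cam('top'); f=lambda u,v:((u+.5)/4-.5+175,(v+.5)/4-.5+165)
for z in (100,107,112): print('eye',z,back(c,f(60,233),z))
print('stud',back(c,f(80,242),56))
p=pose([525.31,150.47,99.69],100.61); d=p[1].apply([1,0,0]);d[2]=0;d/=np.linalg.norm(d); E=p[0]+135.5*d+[0,0,7]; print('expected eye',E,proj(c,E))
K,R,t=c; print('expected mosaic px',(proj(c,E)-[175,165]+.5)*4-.5, (proj(c,[500.3,285.8,56])-[175,165]+.5)*4-.5)
# wrist: collar front & eye
cw=cam('wrist',dict(eef_pos=p[0],tcp_rot=np.radians([-179.96,-19.97,100.61])))
for x,z in[(117,13.5),(117,0),(130,-3),(150,0)]:
    print(x,proj(cw,p[0]+(x-14.5)*d+[0,0,7+z])-[160,-400])
```

```text
eye 100 [500.41469494 285.60354979 100.        ]
eye 107 [499.56630762 283.40245732 107.        ]
eye 112 [498.96031667 281.83024842 112.        ]
stud [500.0508256 287.2458352  56.       ]
expected eye [500.36134673 283.65338748 106.69      ] [189.56837009 222.54586808]
expected mosaic px [ 59.77348034 231.68347233] [ 82.419941   241.53368724]
117 [159.71834166 427.10318   ]
117 [159.75831691 444.16699723]
130 [159.78642632 423.13012852]
150 [159.8100378  381.65505948]
```

```bash
python3 -m handwheel '[{"delta_pos":[-0.003,0,0.0082],"delta_rot":[0,0,0],"grip":0},{"delta_pos":[-0.0075,0,0.0207],"delta_rot":[0,0,0],"grip":0},{"delta_pos":[-0.012,0,0.033],"delta_rot":[0,0,0],"grip":0},{"delta_pos":[-0.0155,0,0.0426],"delta_rot":[0,0,0],"grip":0},{"delta_pos":[-0.0185,0,0.0508],"delta_rot":[0,0,0],"grip":0},{"delta_pos":[-0.0208,0,0.0572],"delta_rot":[0,0,0],"grip":0},{"delta_pos":[-0.0224,0,0.0617],"delta_rot":[0,0,0],"grip":0},{"delta_pos":[-0.0224,0,0.0617],"delta_rot":[0,0,0],"grip":0},{"delta_pos":[-0.0224,0,0.0617],"delta_rot":[0,0,0],"grip":0}]'
python3 - <<'E'
from h import *
st=r.get_state();print(st['eef_pos'],np.degrees(st['tcp_rot']),st['contact_force'],st['moment'])
t=camera('top');w=camera('wrist');s=camera('scene')
t=cv2.resize(t[195:245,180:240,::-1],None,fx=6,fy=6,interpolation=cv2.INTER_CUBIC); w=w[:,:,::-1][:250,160:480]
s=cv2.resize(s[210:290,190:320,::-1],None,fx=3.4,fy=3.4,interpolation=cv2.INTER_CUBIC)
o=np.zeros((600,800,3),np.uint8);o[:300,:360]=t;o[:250,370:690]=w;o[310:310+s.shape[0],:s.shape[1]]=s;cv2.imwrite('pics/m3.png',o)
c=cam('wrist',st);p=st['eef_pos'];R=Ro.from_euler('xyz',st['tcp_rot']);d=R.apply([1,0,0]);d[2]=0;d/=np.linalg.norm(d)
for x,z in[(117,13.5),(110,13.5),(35,14),(150,0)]: print(x,proj(c,p+(x-14.5)*d+[0,0,7+z])-[160-370,0])
E
```

```text
time_s: 6.25
eef_pos: [525.8, 149.8, 34.8]
tcp_rot: [3.141, -0.349, 1.755]
contact_force: [0.1, 0.1, -2.9]
gripper_width: 24.9
[525.76309197 149.80146284  34.81309674] [179.95070056 -19.9941953  100.5289806 ] [ 0.09899482  0.08723508 -2.91921089] [-0.67827165 -0.1675745   0.0264161 ]
117 [529.67013137  27.1438034 ]
110 [529.66571856  41.88924838]
35 [529.6157366  207.55510359]
150 [529.69302194 -18.26390253]
```

View pics/m3.png

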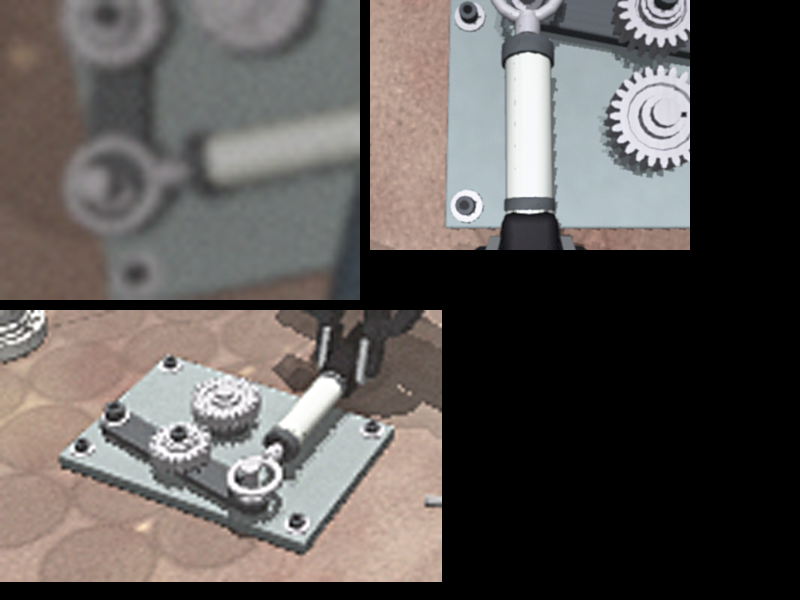

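The eye is round the stud below its head and clear of the foot (top and scene insets agree), and the balance is level. It sits about 2.5 mm further back in the grip than assumed. I'll start the pull and stop short of the mark.

```bash
python3 -m handwheel '[{"delta_pos":[-0.004,0,-0.0015],"delta_rot":[0,0,0],"grip":0},{"delta_pos":[-0.009,-0.0005,-0.0033],"delta_rot":[0,0,0],"grip":0},{"delta_pos":[-0.015,-0.0012,-0.0055],"delta_rot":[0,0,0],"grip":0},{"delta_pos":[-0.021,-0.0019,-0.0076],"delta_rot":[0,0,0],"grip":0},{"delta_pos":[-0.027,-0.0025,-0.0098],"delta_rot":[0,0,0],"grip":0},{"delta_pos":[-0.033,-0.0029,-0.012],"delta_rot":[0,0,0],"grip":0},{"delta_pos":[-0.039,-0.0029,-0.0142],"delta_rot":[0,0,0],"grip":0},{"delta_pos":[-0.045,-0.0029,-0.0164],"delta_rot":[0,0,0],"grip":0},{"delta_pos":[-0.0489,-0.0029,-0.0178],"delta_rot":[0,0,0],"grip":0},{"delta_pos":[-0.0489,-0.0029,-0.0178],"delta_rot":[0,0,0],"grip":0},{"delta_pos":[-0.0489,-0.0029,-0.0178],"delta_rot":[0,0,0],"grip":0}]'
cat > look.py <<'E'
import sys
from h import *
st=r.get_state();print(st['time_s'],st['eef_pos'],np.degrees(st['tcp_rot']),st['contact_force'],st['moment'])
t=camera('top');w=camera('wrist');s=camera('scene')
t=cv2.resize(t[160:245,180:245,::-1],None,fx=4,fy=4,interpolation=cv2.INTER_CUBIC); w=cv2.resize(w[:130,240:440,::-1],None,fx=2.5,fy=2.5,interpolation=cv2.INTER_CUBIC)
s=cv2.resize(s[210:290,190:320,::-1],None,fx=2.8,fy=2.8,interpolation=cv2.INTER_CUBIC)
o=np.zeros((600,800,3),np.uint8);o[:340,:260]=t;o[:325,270:770]=w;o[350:350+s.shape[0],:s.shape[1]]=s;cv2.imwrite(f'pics/{sys.argv[1]}.png',o)
c=cam('wrist',st);p=st['eef_pos'];R=Ro.from_euler('xyz',st['tcp_rot']);d=R.apply([1,0,0]);d[2]=0;d/=np.linalg.norm(d)
for x,z in[(117,13.5),(117,5),(127,5),(137,5)]: print(x,((proj(c,p+(x-17)*d+[0,0,7+z])-[240,0]+.5)*2.5-.5+[270,0]).round(1))
E
python3 look.py m4
```

```text
time_s: 7.78
eef_pos: [531.8, 99.4, 34.4]
tcp_rot: [3.142, -0.353, 1.754]
contact_force: [-0.8, 6.5, -3.7]
gripper_width: 24.9
7.775 [531.7922195   99.39504375  34.43343994] [179.9979401  -20.19797099 100.51674439] [-0.83377867  6.52745976 -3.71825356] [ 0.50827645 -0.09884998 -0.28212188]
117 [470.   82.6]
117 [470.  109.6]
127 [470.1  60.4]
137 [470.1  11.6]
```

View pics/m4.png

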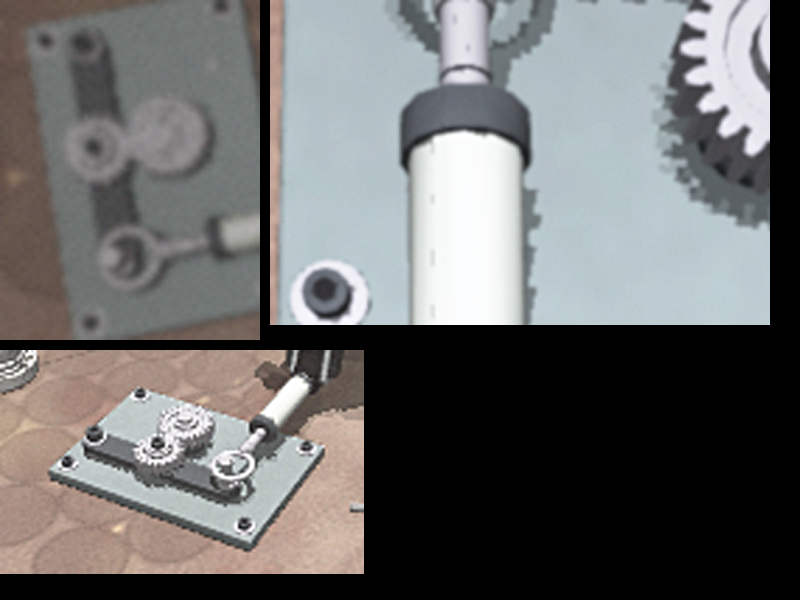

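The eye bears on the stud and the idler reaches the drive gear. The 10 mm line at row ~70 lies about 8 mm past the mouth, so the rod is about 18 mm out. That agrees with the 6.5 N reading. I'll pull about 20 mm more.

```bash
python3 -m handwheel '[{"delta_pos":[-0.003,0,-0.0011],"delta_rot":[0,0,0],"grip":0},{"delta_pos":[-0.007,0,-0.0025],"delta_rot":[0,0,0],"grip":0},{"delta_pos":[-0.011,0,-0.004],"delta_rot":[0,0,0],"grip":0},{"delta_pos":[-0.015,0,-0.0055],"delta_rot":[0,0,0],"grip":0},{"delta_pos":[-0.0188,0,-0.0068],"delta_rot":[0,0,0],"grip":0},{"delta_pos":[-0.0188,0,-0.0068],"delta_rot":[0,0,0],"grip":0},{"delta_pos":[-0.0188,0,-0.0068],"delta_rot":[0,0,0],"grip":0},{"delta_pos":[-0.0188,0,-0.0068],"delta_rot":[0,0,0],"grip":0}]'
python3 look.py m5
```

```text
time_s: 8.93
eef_pos: [534.9, 81.9, 34.3]
tcp_rot: [-3.141, -0.357, 1.755]
contact_force: [-0.6, 12.6, -3.7]
gripper_width: 24.6
8.925 [534.85116385  81.92729286  34.31972289] [-179.98234198  -20.45966906  100.52819619] [-0.57788307 12.64950933 -3.67432394] [ 1.30585247 -0.19312425 -0.61609951]
117 [470.   83.6]
117 [470.1 110.7]
127 [470.1  61.7]
137 [470.1  13.3]
```

View pics/m5.png

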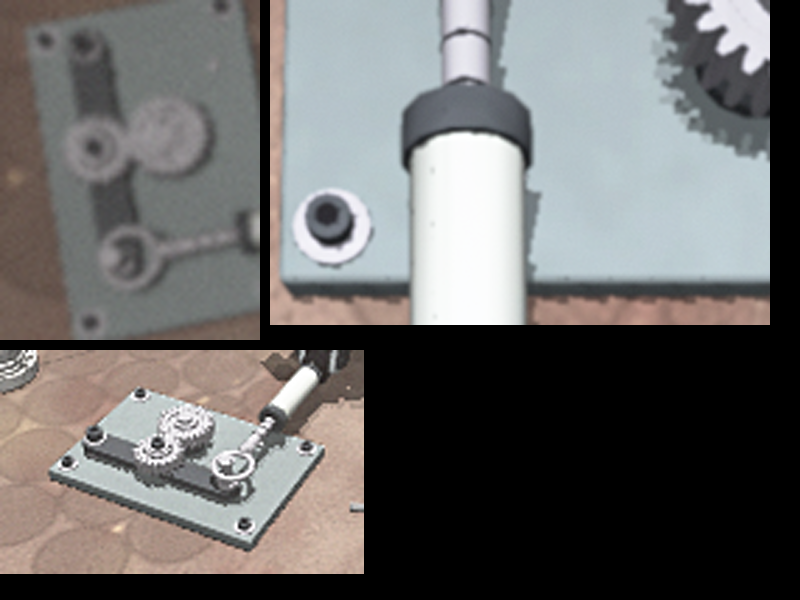

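The 30 mm line (row ~80) lies about 6 mm past the mouth and the 20 mm line (row ~34) about 15.7 mm, so the rod is about 36 mm out. The force reads 12.7 N. The gears haven't moved since the last look, so the arm is on its stop. About 5 mm is left.

```bash
python3 -m handwheel '[{"delta_pos":[-0.002,0,-0.0007],"delta_rot":[0,0,0],"grip":0},{"delta_pos":[-0.004,0,-0.0015],"delta_rot":[0,0,0],"grip":0},{"delta_pos":[-0.005,0,-0.0018],"delta_rot":[0,0,0],"grip":0},{"delta_pos":[-0.005,0,-0.0018],"delta_rot":[0,0,0],"grip":0},{"delta_pos":[-0.005,0,-0.0018],"delta_rot":[0,0,0],"grip":0},{"delta_pos":[-0.005,0,-0.0018],"delta_rot":[0,0,0],"grip":0}]'
sed -i 's/w\[:130,240:440,::-1\],None,fx=2.5,fy=2.5/w[:65,270:370,::-1],None,fx=5,fy=5/; s/\[240,0\]+.5)\*2.5/[270,0]+.5)*5/' look.py; python3 look.py m6
```

```text
time_s: 9.82
eef_pos: [535.6, 77.3, 34.3]
tcp_rot: [-3.141, -0.358, 1.755]
contact_force: [-0.7, 13.3, -4.2]
gripper_width: 24.7
9.825 [535.6233119   77.31751556  34.26152592] [-179.97308998  -20.53019375  100.53093242] [-0.73026063 13.27460927 -4.15142762] [ 1.50214771 -0.21021399 -0.65377816]
117 [520.6 168.3]
117 [520.7 222.6]
127 [520.8 124.7]
137 [520.8  28.1]
```

View pics/m6.png

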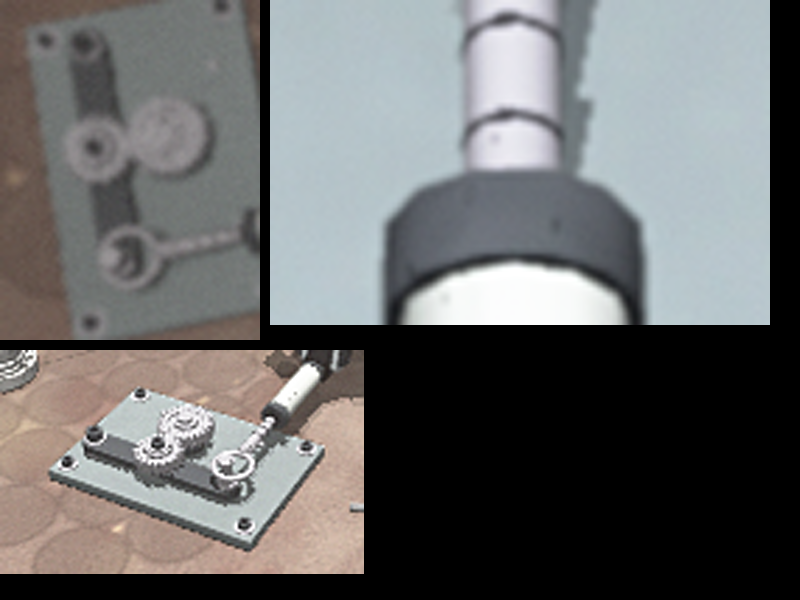

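The 30 mm line (row 117) and 20 mm line (row 19) put the rod 40.8 to 41.2 mm out, and the pull is 13.3 N. I'll check the stud's position against mesh, and steadiness, before handing in.

```bash
python3 -m handwheel '[{"delta_pos":[0,0,0],"delta_rot":[0,0,0],"grip":0},{"delta_pos":[0,0,0],"delta_rot":[0,0,0],"grip":0},{"delta_pos":[0,0,0],"delta_rot":[0,0,0],"grip":0},{"delta_pos":[0,0,0],"delta_rot":[0,0,0],"grip":0}]'
python3 - <<'E'
from h import *
c=cam('top');px=lambda X:(proj(c,X)-[180,160]+.5)*4-.5
m=np.array([566.97,239.29]);th=np.radians(10.48);R=np.array([[np.cos(th),-np.sin(th)],[np.sin(th),np.cos(th)]])
pv=np.array([80,30])
for q in (0.25,.22,.2):
    a=.25-q; s=m+R@(pv+140*np.array([-np.cos(a),np.sin(a)])); i=m+R@(pv+70*np.array([-np.cos(a),np.sin(a)]))
    print(q,'head px',px([*s,56]),'idler px',px([*i,50]))
print(r.get_state()['contact_force'],r.get_state()['qd'].round(4))
cv2.imwrite('pics/t7.png',cv2.resize(camera('top')[175:235,185:245,::-1],None,fx=8,fy=8,interpolation=cv2.INTER_CUBIC))
print((px([*(m+R@[-60,30]),56])+.5)/4-.5+[180,160])
E
```

```text
time_s: 10.48
eef_pos: [535.7, 77.3, 34.3]
tcp_rot: [-3.141, -0.358, 1.755]
contact_force: [-1.2, 13.8, -4.3]
gripper_width: 24.7
0.25 head px [109.01074402 256.84141659] idler px [ 93.62644233 146.27198508]
0.22 head px [102.08806061 258.15653701] idler px [ 90.22541066 146.9116126 ]
0.2 head px [ 97.45690639 258.91915708] idler px [ 87.95046171 147.28259547]
[-1.17340626 13.83805866 -4.34165876] [ 0.0001 -0.0001  0.0007 -0.0012 -0.0013  0.001 ]
[206.87768601 223.83535415]
```

View pics/t7.png

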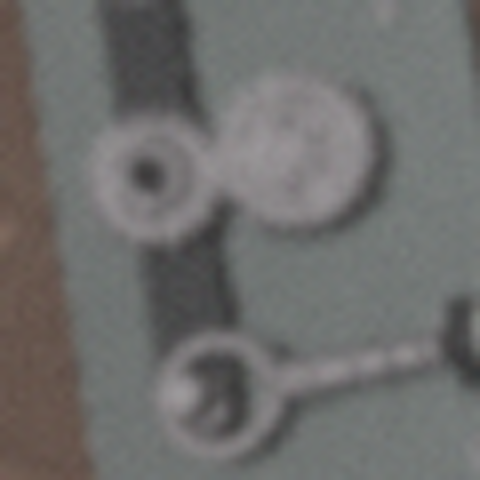

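The stud head is at (182,390) in the crop, which is full-frame (207.3,223.3). The mesh position predicts (206.9,223.8), and the gears touch, so the arm is in mesh. It is steady, so I'm handing in.

```bash
python3 -c "
from workcell import r
print(r.job_done())"
```

```text
the job is handed in; nothing more can be done
None
```

The balance's eye is hooked over the stud, the idler gear is in mesh, and the robot is holding the pull steady for you to tighten the clamp screw. I handed it in at about 10.5 s of the 48 s.

- **Mesh:** in the top camera the stud head is within about 0.6 px (roughly 1.5 mm) of where it should be in mesh. The gears touch and did not move as the pull doubled from 6.5 to about 13 N, so the arm is on its stop.
- **Broad ring:** the 20 and 30 mm lines put the rod about 41 mm out, so the ring should be just clear of the tube and well short of the 60 mm end of scale. I could not see the ring itself because the collar's rim hid it from the wrist camera.
- **Pull force:** the last readings were 13.3 and 13.8 N against about 13 N expected at the mark. The difference is within sensor noise and the "about" in the spring figures.
- **Level and square:** the pull is square to the arm within about 0.2°, and the tool is tipped about 0.5° by the load. The balance is about 41 mm above the bench, and the joints are still.
- **Other things on the bench:** the arm did not approach any of them, but I took no separate picture afterwards to confirm it.

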